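Shut the paint box

TASK

Shut the paint box for the day: take the brush that lies across it and lay it flat in the shallow metal tray, and press the lids of all four containers in the box fully home. Only when every lid is home, slide the cover by its grip all the way shut over them, without knocking the things standing round the box.

Things in the scene. Friction and masses are not known exactly. Their poses are not given: they have to be found in the camera images.
- paintbox: Fixed wooden paint box, 172 mm (its x) by 370 (its y), turned up to 0.4 rad. Origin on the table: walls run from y -174 to +196 mm, x +-86. Side walls (rails, 9 mm thick) are 71 mm high, the end wall at -y 60. The -y half has four wells, 72 mm square inside, centres x +-38, y -128 and -52, floor at height 8, dividers 40 high. The +y half is a closed bay whose deck carries the cover.
- cover (a joint): Sliding cover, a plywood board 150 (x) by 160 (y) by 6 mm running between the rails, underside at height 61 mm. Value in m: 0 fully back over the bay, grows as it slides to the box's -y, 0.195 shut over the wells against its stop. Stiff: about 3 N slow. It passes 3 mm above lids that are home and catches on lids that stand up.
- cover_grip (a point): Middle of the top of the cover's grip, height 89 mm; the grip is a dark bar at the cover's centre, 60 mm along the box's x, 12 mm along its y, standing 22 mm above the cover.
- tin_a: Round steel tin 62 mm across, loose in one of the wells; origin at the centre of its underside (on the well floor, height 8). Height with lid home 50 mm, so lid top is then at 58 over the table. The lid is cocked: its edge at the tin's own -x is in, its edge at the tin's +x stands up.
- lid_a (a joint): Lid of tin_a, a disc 60 mm across, 6 thick, tilting about its edge at the tin's -x (29 mm from the axis). Value: tilt in rad, 0 = home, 0.1 to 0.15 at the start. Friction 0.4 N m: pushing 12 mm from the centre towards the high edge takes about 10 N, at the centre 14 N, near the low edge it does not move. It stays where left.
- lid_a_high (a point): Top of the highest point of tin_a's lid edge, 29 mm from the tin's axis on its +x side.
- tin_b: A second round steel tin, same as tin_a.
- lid_b (a joint): Lid of tin_b, same as lid_a.
- lid_b_high (a point): As lid_a_high, for tin_b.
- jar_c: Amber glass jar 54 mm across, loose in one of the wells; origin at the centre of its underside; top at 50 mm with lid home.
- lid_c (a joint): White round push cap of jar_c, 53 mm across. Value: height in m it stands up, 0 = home, 0.005 to 0.009 at the start. Goes straight down, friction about 9 N, stays where left.
- lid_c_top (a point): Centre of the top of jar_c's cap.
- tin_d: Square aluminium tin 52 mm wide, loose in one of the wells; origin at the centre of its underside; top at 50 mm with lid home.
- lid_d (a joint): Square lid of tin_d, 56 mm wide. Value and stiffness as lid_c.
- lid_d_top (a point): Centre of the top of tin_d's lid.
- brush: Flat paint brush, loose, lying flat across the box's rails over the wells (underside at height 71 mm). 12 mm thick; along its x from -110 (end of the black handle) to +110 (bristles); handle 18 mm wide up to x = +10, then 32 mm wide. Balances near x = +9. Origin on its underside in the middle. Mass about 70 g.
- tray: Fixed shallow metal tray 280 (its x) by 110 mm, walls 4 thick and 18 high, floor 4 mm thick, open top, empty; origin at the centre of its underside. To the robot's right of the box.
- medium_bottle: Bystander: round bottle 48 mm across, 120 tall, behind the well end of the paint box. Origin at the centre of its underside.
- brush_pot: Bystander: grey pot 72 mm across, 85 tall, with brushes standing in it up to 190 mm, behind the cover end of the box. Origin at the centre of its underside.
- pigment_jar: Bystander: small capped jar, 48 mm across, 65 tall, on the robot's side of the box. Origin at the centre of its underside.
- water_cup: Bystander: white cup 72 mm across, 80 tall, beyond the box's +y end. Origin at the centre of its underside.
- weight: Bystander: brass weight with a knob, 52 mm across, 52 tall, close behind the box. Origin at the centre of its underside.
There are look-alikes about, which are no part of the job. What is shaped like the tin_d but pink or red is not meant.

How it is judged:
On the way:
1. the brush lies in the tray and all four lids are home while the cover is still back (value of joint each of lid_a, lid_b below 0.028 rad and value of joint each of lid_c, lid_d below 0.0016 m and x of brush in the frame of tray between -0.06 and 0.06 m and y of brush in the frame of tray between -0.048 and 0.048 m and z of brush in the frame of tray below 0.022 m and value of joint cover below 0.05 m), for 0.2 s.
At the end, for the whole second after the job is handed in: The cover is within 5 mm of its stop; all four lids are home (tilting lids within 0.028 rad, push caps within 1.6 mm); the brush lies flat, still and lengthwise in the tray (within 0.5 rad, its middle within 60 by 48 mm of the centre, origin under 22 mm high) (value of joint each of lid_a, lid_b below 0.028 rad and value of joint each of lid_c, lid_d below 0.0016 m and x of brush in the frame of tray between -0.06 and 0.06 m and y of brush in the frame of tray between -0.048 and 0.048 m and z of brush in the frame of tray below 0.022 m and value of joint cover above 0.19 m and linear speed of brush below 0.02 m/s and angle between the z axis of brush and the z axis of tray, either way round below 0.15 rad and angle between the x axis of brush and the x axis of tray, either way round below 0.5 rad); the robot touches nothing.
It fails at once if the medium bottle was shifted over 30 mm or tipped (distance of medium_bottle from where it was at the start of the episode above 0.03 m or angle between medium_bottle's own z axis and vertical above 0.4 rad).
It fails at once if the brush pot was shifted over 30 mm or tipped (distance of brush_pot from where it was at the start of the episode above 0.03 m or angle between brush_pot's own z axis and vertical above 0.4 rad).
It fails at once if the pigment jar was shifted over 30 mm or tipped (distance of pigment_jar from where it was at the start of the episode above 0.03 m or angle between pigment_jar's own z axis and vertical above 0.4 rad).
It fails at once if the water cup was shifted over 30 mm or tipped (distance of water_cup from where it was at the start of the episode above 0.03 m or angle between water_cup's own z axis and vertical above 0.4 rad).
It fails at once if the weight was shifted over 30 mm or tipped (distance of weight from where it was at the start of the episode above 0.03 m or angle between weight's own z axis and vertical above 0.4 rad).
It also fails if it takes over 67 s, if anything falls off the work surface, if the arm or the gripper's body presses on something with over 40 N, if the wrist force passes 120 N, or if a joint passes its speed limit or range.

ROBOT

A 6-joint arm with a two-finger parallel gripper is mounted at the origin on the work surface. World frame = base frame: x ahead of the robot, y to its left, z up, the work surface at z = 0. Lengths are in m, angles in rad, forces in N, time in s.
With the tool pointing down it reaches from about 0.275 to 0.725 m from the base axis. Payload 5.6 kg.
Tool frame: the origin (TCP) lies between the finger pads; the fingertips stand 8 mm ahead of it and the grasp point (between the pads) lies 11 mm behind it; z points along the fingers, y is the line along which they close (so a half turn about z gives the same grasp; the last joint's range is limited). The gripper opens to 85 mm and grips with 20 to 120 N. Pads are 22 mm wide; open, the fingers measure 114 mm over their backs; the gripper's body (76 mm by 85 mm) begins 54 mm behind the grasp point. The pads swing forward as they close: fully open they stand 13 mm farther back than shut.
Start: joints at [-0.835, 0.255, 0.108, 0, -1.424, -0.285], TCP at [0.24, -0.495, 0.216] pointing down, gripper open.
Joint ranges: [-2.95, 2.95], [-1.21, 1.97], [-1.09, 1.5], [-2.87, 1.71], [-2.94, -0.07], [-3.05, 3.05]. Speed limits (rad/s): [2.57, 2.57, 3.14, 3.14, 3.14, 3.14].

INTERFACE

Orientations are given as a rotation vector (axis times angle).
In Python, from bench import observe, grab_frame, sign_off gives the robot as it stands.
- The arm moves only by the tool arm_command, never from a script. Its argument "plan" is a list of rows, each a list of 3 entries, a list of its own where there are three numbers: the shift along the tool's x, y, z in cm, then the turn, a rotation vector about the tool's x, y, z in degrees, then the opening, from 0 (shut) to 1 (fully open). A call has exactly 5 rows; each row shifts and turns the commanded pose from where the row before left it, along the tool's axes as they then stand; what a row does not reach is not made up. A row lasts 1/12 s, in which the tool goes at most 41.7 mm and 7.16 degrees, less where a joint would pass 70% of its speed; a pose out of reach is approached as far as the arm can. A call with a gripper value outside its range is refused whole. The fingers move at their own pace and stop on an object; "newtons" is the grip in N (left out, the last holds). Time passes only in rows, so rows that do not move let the fingers close, or fill a call up. It gives the time, the measured TCP pose, the force, the opening and the grip force at its end, in the units of the state.
- observe(): the state, without advancing time (a new reading comes with each control period).
- grab_frame(name): name is "scene" or "top" or "wrist"; returns a dict with "frame" (400x640x3 uint8, red, green, blue), "range_z" (400x640 float32, m along the optical axis (not along the pixel's ray), 0 where there is no reading), "fx", "fy", "cx", "cy" (pixels), "R" (3x3) and "t" (3): a world point X has camera coordinates R X + t. Camera axes: x right, y down, z forward; pixel columns grow to the right and rows downward; lengths in m; the calibration is good to about 2 mm. A picture is of the moment at which its call begins.
- sign_off(): hands the job in; it is judged then, once.
The state is a dict: "t": time; "joints": joint angles; "qvel": joint speeds; "effort": joint torques, N m; "position": TCP position; "orientation": TCP orientation; "force": force on the tool from outside, world axes, zero at the start; "moment": the same for the moment, N m; "grip_width": opening from 0.0 (shut) to 1.0 (fully open); "finger_force": force on a finger pad.
Only numpy, scipy, OpenCV 4.12 (cv2) and the standard library are available. Lean on these libraries where they do the work, as an engineer would, in place of code of your own. Each camera call takes 0.05 s, during which the arm holds its last target. There are 200 camera calls.

## Working session

There is one attempt and no reset: what is moved stays moved. The work goes in short steps, Python scripts to look and compute and a tool call to move; the robot and the scene stay as the last step left them, time stands still between calls to the robot, and variables do not carry over. Pictures are saved under pics/ and viewed, at most 10 in all, crops included, and the job is handed in when it is done.

Besides the shell and the picture viewer there is one more tool, called after "Request:" in YAML: its name, and indented under it one key for each argument. arm_command: Moves the arm, as the interface text tells. Its arguments: {"type":"object","properties":{"plan":{"type":"array"},"newtons":{"type":"number"}},"required":["plan"]}

```bash
mkdir -p pics; ls; cat > h.py <<'E'
import numpy as np, cv2
from bench import observe, grab_frame, sign_off
from scipy.spatial.transform import Rotation as Ro
def pts(f):
    v,u=np.mgrid[:400,:640]; z=f["range_z"]
    c=np.stack([(u-f["cx"])/f["fx"]*z,(v-f["cy"])/f["fy"]*z,z],-1)
    P=(c-f["t"])@f["R"]; P[z==0]=np.nan
    return P
def save(n,im,s=1): cv2.imwrite("pics/"+n,cv2.resize(im[:,:,::-1],None,fx=s,fy=s,interpolation=cv2.INTER_CUBIC))
E
python3 - <<'E'
from h import *
for n in("top","scene"):
    f=grab_frame(n); np.savez(n+".npz",**f); save(n+"0.png",f["frame"],1.25)
    print(n,f["R"].round(3).tolist(),f["t"])
print(observe())
E
```

```text
pics
top [[0.064, -0.998, 0.002], [-0.971, -0.062, -0.23], [0.229, 0.013, -0.973]] [-0.03121496  0.58266473  1.0709148 ]
scene [[-0.779, 0.627, 0.009], [0.447, 0.565, -0.693], [-0.44, -0.536, -0.721]] [ 0.44328923 -0.1961216   1.15510336]
{'t': 0.1, 'joints': array([-8.35404946e-01,  2.55684316e-01,  1.07144969e-01, -3.92831981e-04,
       -1.42388752e+00, -2.84637828e-01]), 'qvel': array([ 6.72540641e-05, -1.07309187e-03,  2.41767409e-03,  8.16341687e-04,
       -1.54545752e-03, -4.46540496e-04]), 'effort': array([-2.60820118e-03, -3.87598801e+01,  2.38475311e+01,  5.37805259e+00,
       -3.81103702e-03,  1.69396102e-06]), 'position': array([ 0.23946577, -0.49462623,  0.21529694]), 'orientation': array([ 7.01872252e-01, -3.06171565e+00, -2.53288815e-03]), 'force': array([-0.62251106,  0.34812928,  0.72303147]), 'moment': array([-0.00239704,  0.03505202,  0.03366466]), 'finger_force': 0.0, 'grip_width': 1.0009177784822396}
```

View pics/top0.png

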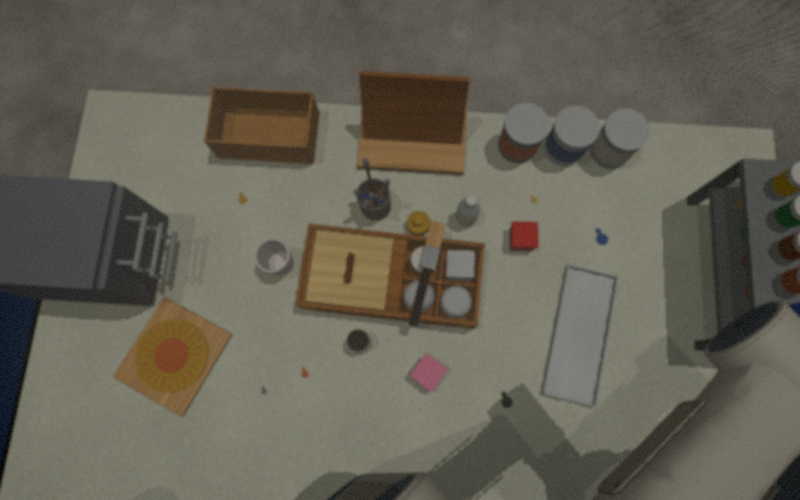

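View pics/scene0.png

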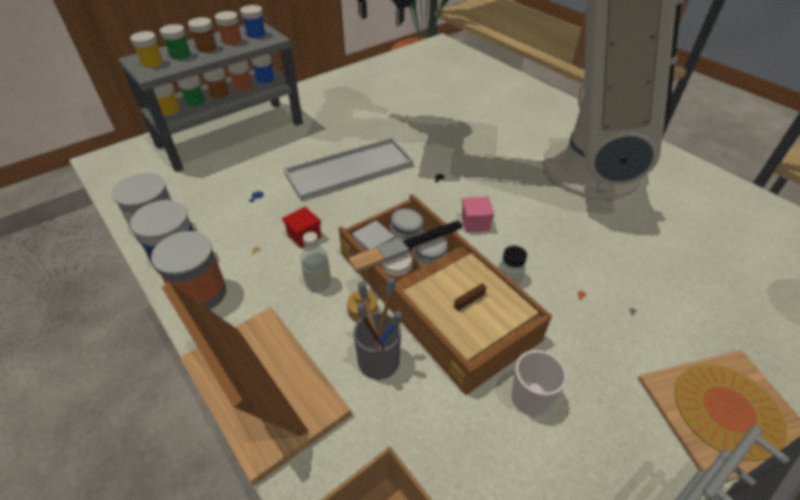

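Top picture: box spans (300–484, 226–325), with the cover left and the grip at (349,268). The wells hold: white cap jar (422,258), square silver lid (461,263), round tins (418,296) and (457,300). The brush runs from bristles (437,228) to handle (414,322). The tray is at (580,335). The red (524,236) and pink (429,372) blocks are the look-alikes, so tin_d is the silver square inside the box. An enlarged crop will confirm this.

```bash
cat > a.py <<'E'
from h import *
f=dict(np.load("top.npz")); P=pts(f)
save("crop1.png",f["frame"][172:268,232:396],4.8)
def at(u,v,k=1): # in 1.25x pixels
    u=int(u/1.25);v=int(v/1.25); return np.nanmedian(P[v-k:v+k+1,u-k:u+k+1].reshape(-1,3),0).round(4)
for n,(u,v) in dict(grip=(349,268),jar=(414,258),d=(461,263),t1=(414,299),t2=(457,300),bristle=(434,238),ferr=(429,260),handle=(417,310),tray=(580,335),pig=(357,340),wt=(418,222),bot=(467,208),cup=(273,257),pot=(374,205),table=(520,300)).items(): print(n,at(u,v))
# brush: z 0.078-0.09 over well half ; rails z .071
B=P[172:268,232:396].reshape(-1,3)
m=(B[:,2]>.0785)&(B[:,2]<.088)
print("brushpts",m.sum())
Z=P[...,2]
sub=Z[176:264:3,300:392:3]; print((sub*1000).round().astype(int) if not np.isnan(sub).any() else sub.round(3))
E
python3 a.py
```

```text
grip [0.5421 0.1361 0.0904]
jar [0.5766 0.0079 0.0646]
d [ 0.5721 -0.0879  0.0623]
t1 [0.4905 0.0024 0.0659]
t2 [ 0.494  -0.0838  0.064 ]
bristle [ 0.6167 -0.0306  0.0833]
ferr [ 0.5686 -0.0231  0.0841]
handle [ 0.4657 -0.0043  0.084 ]
tray [ 0.4454 -0.3512  0.0063]
pig [0.4007 0.1111 0.0653]
wt [0.6586 0.0052 0.0512]
bot [ 0.6809 -0.0932  0.0957]
cup [0.5723 0.3142 0.0073]
pot [0.6923 0.1015 0.0377]
table [ 0.5128 -0.2247 -0.0007]
brushpts 829
[[ 0.012  0.01   0.003  0.    -0.     0.002  0.003  0.004 -0.     0.031
   0.051  0.048  0.054  0.036  0.033 -0.    -0.001  0.003 -0.001 -0.002
   0.001  0.001  0.027  0.046  0.057  0.057  0.056  0.004  0.002  0.001
  -0.002]
 [ 0.003  0.004 -0.     0.001 -0.    -0.003 -0.003  0.001  0.001  0.032
   0.038  0.052  0.048  0.029  0.034  0.081  0.083  0.082  0.081  0.001
   0.002 -0.001 -0.002  0.025  0.029  0.032  0.019  0.004  0.     0.003
  -0.001]
 [ 0.002  0.003  0.003 -0.004 -0.003  0.001  0.002  0.002 -0.002  0.029
   0.031  0.035  0.034  0.031  0.033  0.082  0.086  0.08   0.078  0.002
  -0.     0.002  0.002  0.001 -0.002  0.001 -0.001  0. 
[... 5409 characters left out ...]
  0.007 -0.006
   0.005]
 [-0.001 -0.001 -0.001 -0.    -0.     0.003 -0.001  0.002  0.007  0.082
   0.088  0.085  0.037  0.042  0.049  0.06   0.071  0.074  0.069  0.071
   0.076  0.075  0.075  0.074  0.072  0.074  0.072  0.064  0.002  0.002
   0.002]
 [-0.003  0.002  0.001 -0.002 -0.003  0.003  0.001 -0.001  0.003  0.077
   0.084  0.081 -0.002 -0.003  0.001  0.002 -0.001  0.009  0.017  0.022
   0.031  0.039  0.054  0.055  0.065  0.068  0.073  0.07   0.002  0.
   0.   ]
 [ 0.     0.001  0.001  0.004 -0.004  0.    -0.001  0.004  0.002 -0.002
  -0.002  0.    -0.001  0.003  0.    -0.002  0.001  0.001  0.004 -0.002
  -0.     0.002  0.005 -0.001  0.001  0.001  0.008  0.001 -0.002 -0.002
   0.004]]
```

View pics/crop1.png

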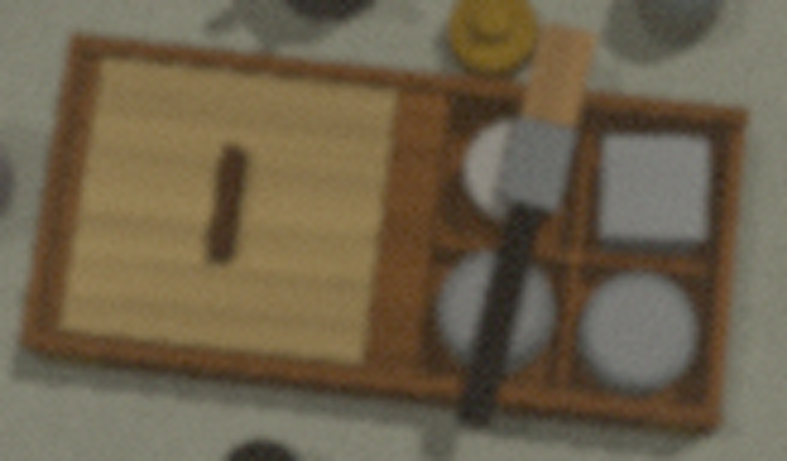

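The crop confirms it: the white cap lies partly under the brush, the silver square is tin_d, and there are two round tins in the near wells. Next I fit the poses.

```bash
cat > b.py <<'E'
from h import *
from scipy.optimize import least_squares
f=dict(np.load("top.npz")); P=pts(f); I=f["frame"].astype(int); Z=P[...,2]
def rect(m,n):
    r=cv2.minAreaRect(P[m][:,:2].astype(np.float32)*1000); print(n,m.sum(),np.round(r[0],1),np.round(r[1],1),round(r[2],1)); return r
def box(u0,u1,v0,v1):
    m=np.zeros((400,640),bool); m[v0:v1,u0:u1]=1; return m
E=lambda m,k=3: cv2.morphologyEx(m.astype(np.uint8),cv2.MORPH_OPEN,np.ones((k,k)))>0
reg=box(232,396,172,268)
H=cv2.cvtColor(f["frame"],cv2.COLOR_RGB2HSV)
yel=E(reg&(I[...,0]>110)&(I[...,0]-I[...,2]>35)&(Z>.05)&(Z<.075)&box(232,316,172,268)); r=rect(yel,"cover")
outer=E(reg&(Z>.05)&(Z<.0775)&((I[...,0]-I[...,2])>25)); rect(outer,"box")
grip=E(reg&(Z>.077)&box(260,300,190,245)); rect(grip,"grip"); print(P[grip].mean(0))
br=E(box(310,360,172,268)&(Z>.0775)&(Z<.095)); rect(br,"brush")
q=P[br][:,:2]; c=q.mean(0); d=np.linalg.svd(q-c,full_matrices=False)[2][0]; d*=np.sign(d[0]); s=(q-c)@d
print("brush dir deg",np.degrees(np.arctan2(d[1],d[0])),"ends",c+d*s.min(),c+d*s.max(),"mid",c+d*(s.min()+s.max())/2,s.max()-s.min())
tr=E(box(425,500,205,330)&(Z>.009)&(Z<.03),2); rect(tr,"tray")
g=box(425,500,205,330)&(np.abs(Z)<.03); 
gr=g&((I[...,2]-I[...,0])>-4); rect(E(gr,5),"trayc")
# lids
for n,(u,v,R) in dict(jar=(337,207,.03),d=(369,211,.026),t1=(334,237,.029),t2=(366,240,.029)).items():
    m=E(box(u-25,u+25,v-22,v+22)&(Z>.052)&(Z<.0765)&(np.abs(I[...,0]-I[...,2])<22),3)
    lab=cv2.connectedComponents(m.astype(np.uint8))[1]; m=lab==(lab[v,u] if lab[v,u] else np.bincount(lab[lab>0]).argmax())
    p=P[m]; rr=rect(m,n)
    o=p[:,:2].mean(0); A=np.c_[p[:,:2]-o,np.ones(len(p))]; k=np.linalg.lstsq(A,p[:,2],rcond=None)[0]
    (cx,cy),rad=cv2.minEnclosingCircle(p[:,:2].astype(np.float32)*1000)
    print("  plane",k.round(3),"at",o.round(4),"tilt",np.hypot(*k[:2]).round(3),"dir",np.degrees(np.arctan2(k[1],k[0])).round(0),"circ",round(cx,1),round(cy,1),round(rad,1))
s=observe(); print(Ro.from_rotvec(s["orientation"]).as_matrix().round(3))
E
python3 b.py
```

```text
cover 3427 [544.2 138.9] [164.9 151.6] 86.6
box 6017 [557.5  52.7] [370.7 212.5] 87.3
grip 124 [541.7 138.1] [12.5 58. ] 87.8
[0.54175689 0.13763511 0.08913492]
brush 789 [542.9 -17.4] [ 31.5 219.7] 79.6
brush dir deg -10.504099798802846 ends [0.43480591 0.00256909] [ 0.65088332 -0.03749448] mid [ 0.54284461 -0.0174627 ] 0.21976017856134605
tray 655 [nan nan] [0. 0.] 0.0
trayc 0 [0. 0.] [0. 0.] 0.0
jar 128 [575.9   2.6] [21.5 49.1] 86.5
  plane [ 0.013 -0.05   0.065] at [0.5748 0.002 ] tilt 0.052 dir -76.0 circ 575.4 -6.0 24.6
d 476 [569.2 -87. ] [55.2 54.9] 2.8
  plane [0.027 0.007 0.064] at [ 0.5687 -0.087 ] tilt 0.028 dir 14.0 circ 569.8 -86.9 38.1
t1 153 [504.6  11.6] [23.  52.1] 79.7
  plane [-0.05  -0.144  0.061] at [0.5034 0.0101] tilt 0.152 dir -109.0 circ 503.2 4.4 26.2
t2 434 [492.8 -82.5] [57.3 57.1] 46.7
  plane [ 0.114 -0.081  0.063] at [ 0.4929 -0.0826] tilt 0.14 dir -35.0 circ 493.2 -82.3 29.7
[[-0.9   -0.436 -0.001]
 [-0.436  0.9    0.001]
 [ 0.     0.002 -1.   ]]
```

```bash
cat >> h.py <<'E'
def go(x,y,z,ang=None):
    "from measured pose: shift in tool axes (cm), turn about tool z (deg) so tool x points at ang (mod 180)"
    s=observe(); R=Ro.from_rotvec(s["orientation"]).as_matrix()
    a=np.degrees(np.arctan2(R[1,0],R[0,0])); t=0
    if ang is not None:
        t=-((ang-a+90)%180-90)
        R=R@Ro.from_rotvec([0,0,np.radians(t)]).as_matrix()
    d=R.T@(np.array([x,y,z])-s["position"])*100
    print("t",s["t"],"pos",s["position"].round(4),"ang",a.round(1),"F",s["force"].round(1),"w",round(s["grip_width"],3),"| turn",round(t,1),"then shift cm",d.round(2))
E
python3 - <<'E'
from h import *
f=dict(np.load("top.npz")); P=pts(f); Z=P[...,2]
m=np.zeros((400,640),bool); m[205:330,425:500]=1; m&=(Z>.008)&(Z<.03); 
m=cv2.morphologyEx(m.astype(np.uint8),cv2.MORPH_CLOSE,np.ones((3,3)))>0
lab,st=cv2.connectedComponentsWithStats(m.astype(np.uint8))[1:3]; k=1+st[1:,4].argmax(); print(st[k])
m=(lab==k)&(Z>.008)&(Z<.03)
r=cv2.minAreaRect(P[m][:,:2].astype(np.float32)*1000); print(r, cv2.boxPoints(r))
go(.540,-.017,.2,-10.5)
E
```

```text
[ 433  212   62  115 1121]
((447.49139404296875, -349.53662109375), (112.59307861328125, 280.5113830566406), 79.39297485351562) [[ 299.26965 -379.05408]
 [ 574.9879  -430.68835]
 [ 595.71313 -320.01917]
 [ 319.99487 -268.3849 ]]
t 0.1 pos [ 0.2395 -0.4946  0.2153] ang -154.2 F [-0.6  0.3  0.7] w 1.001 | turn 36.3 then shift cm [-20.85  52.44   1.58]
```

Request:
arm_command:
  plan:
    - [[0,0,0],[0,0,7.1],0.5]
    - [[0,0,0],[0,0,7.1],0.5]
    - [[0,0,0],[0,0,7.1],0.5]
    - [[0,0,0],[0,0,7.1],0.5]
    - [[0,0,0],[0,0,7.1],0.5]
  newtons: 40

```text
t: 0.52
position: [0.2395, -0.4947, 0.2155]
orientation: [-0.274, -3.129, -0.002]
force: [-0.4, 0.1, -0.1]
grip_width: 0.502
finger_force: 0.0
```

Request:
arm_command:
  plan:
    - [[0,0,0],[0,0,0.8],0.5]
    - [[-1.5,3.7,0],[0,0,0],0.5]
    - [[-1.5,3.7,0],[0,0,0],0.5]
    - [[-1.5,3.7,0],[0,0,0],0.5]
    - [[-1.5,3.7,0],[0,0,0],0.5]

```text
t: 0.93
position: [0.3258, -0.3589, 0.2158]
orientation: [-0.283, -3.128, -0.001]
force: [0.9, -0.3, 0.3]
grip_width: 0.501
finger_force: 0.0
```

Request:
arm_command:
  plan:
    - [[-1.5,3.7,0],[0,0,0],0.5]
    - [[-1.5,3.7,0],[0,0,0],0.5]
    - [[-1.5,3.7,0],[0,0,0],0.5]
    - [[-1.5,3.7,0],[0,0,0],0.5]
    - [[-1.5,3.7,0],[0,0,0],0.5]

```text
t: 1.35
position: [0.4334, -0.1902, 0.2161]
orientation: [0.281, 3.129, 0.0]
force: [0.8, -0.7, -0.3]
grip_width: 0.5
finger_force: 0.0
```

Request:
arm_command:
  plan:
    - [[-1.5,3.7,0],[0,0,0],0.5]
    - [[-1.5,3.7,0],[0,0,0],0.5]
    - [[-1.5,3.7,1],[0,0,0],0.5]
    - [[-1,3.7,3],[0,0,0],0.5]
    - [[0,0,0],[0,0,0],0.5]

```text
t: 1.77
position: [0.511, -0.0567, 0.1751]
orientation: [-0.275, -3.122, -0.002]
force: [-1.0, 0.0, -0.3]
grip_width: 0.5
finger_force: 0.0
```

```bash
python3 -c "
from h import *
go(.540,-.017,.074,-10.5)"
```

```text
t 1.7667 pos [ 0.511  -0.0567  0.1751] ang 169.9 F [-1.   0.  -0.3] w 0.5 | turn 0.4 then shift cm [-2.21  4.42 10.1 ]
```

Request:
arm_command:
  plan:
    - [[-1.1,2.2,0],[0,0,0.4],0.5]
    - [[-1.1,2.2,1],[0,0,0],0.5]
    - [[0,0,3],[0,0,0],0.5]
    - [[0,0,3],[0,0,0],0.5]
    - [[0,0,0],[0,0,0],0.5]

```text
t: 2.18
position: [0.5369, -0.0223, 0.1042]
orientation: [-0.293, -3.116, 0.002]
force: [-1.4, -0.4, -2.0]
grip_width: 0.501
finger_force: 0.0
```

```bash
python3 -c "
from h import *
go(.540,-.017,.074,-10.5)
save('w1.png',grab_frame('wrist')['frame'],1)"
```

```text
t 2.1833 pos [ 0.5369 -0.0223  0.1042] ang 169.3 F [-1.4 -0.4 -2. ] w 0.501 | turn -0.2 then shift cm [-0.24  0.58  3.02]
```

View pics/w1.png

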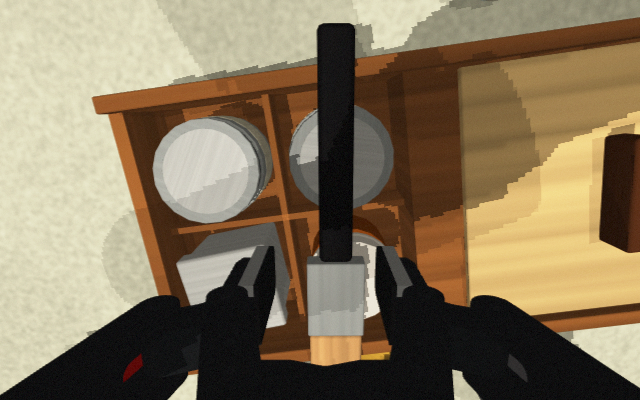

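The wrist view shows the brush at (337,200), its ferrule starting at row 258 between the open pads at (272,270) and (378,270). I will grip the ferrule, about 20 mm past the middle, with a wider opening.

```bash
python3 -c "
from h import *
go(.5635,-.0213,.075,-10.5)"
```

```text
t 2.2333 pos [ 0.5387 -0.0228  0.1077] ang 169.3 F [-0.3 -0.6  1. ] w 0.497 | turn -0.2 then shift cm [-2.43  0.61  3.25]
```

Request:
arm_command:
  plan:
    - [[-1.2,0.3,0],[0,0,0],0.6]
    - [[-1.2,0.3,0],[0,0,0],0.6]
    - [[0,0,1.2],[0,0,0],0.6]
    - [[0,0,1.2],[0,0,0],0.6]
    - [[0,0,0.8],[0,0,0],0.6]

```text
t: 2.65
position: [0.5669, -0.0214, 0.0797]
orientation: [0.296, 3.126, 0.0]
force: [-0.5, -0.3, 0.3]
grip_width: 0.596
finger_force: 0.0
```

Request:
arm_command:
  plan:
    - [[0,0,0],[0,0,0],0.6]
    - [[0,0,0],[0,0,0],0.2]
    - [[0,0,0],[0,0,0],0.2]
    - [[0,0,0],[0,0,0],0.2]
    - [[0,0,0],[0,0,0],0.2]

```text
t: 3.07
position: [0.5664, -0.021, 0.0793]
orientation: [0.297, 3.126, 0.0]
force: [0.2, -0.3, -1.5]
grip_width: 0.2
finger_force: 0.0
```

Request:
arm_command:
  plan:
    - [[0,0,0],[0,0,0],0.2]
    - [[0,0,-1],[0,0,0],0.2]
    - [[0,0,-2],[0,0,0],0.2]
    - [[0,0,-2],[0,0,0],0.2]
    - [[0,0,0],[0,0,0],0.2]

```text
t: 3.48
position: [0.5687, -0.0212, 0.1338]
orientation: [0.295, 3.119, 0.001]
force: [0.9, 0.4, 1.3]
grip_width: 0.201
finger_force: 0.0
```

```bash
python3 -c "
from h import *
go(.468,-.3533,.15,-10.6)
f=grab_frame('top'); save('top2.png',f['frame'][172:300,232:520],2.7)"
```

```text
t 3.4833 pos [ 0.5687 -0.0212  0.1338] ang 169.2 F [0.9 0.4 1.3] w 0.201 | turn -0.2 then shift cm [  3.78 -34.5   -1.7 ]
```

View pics/top2.png

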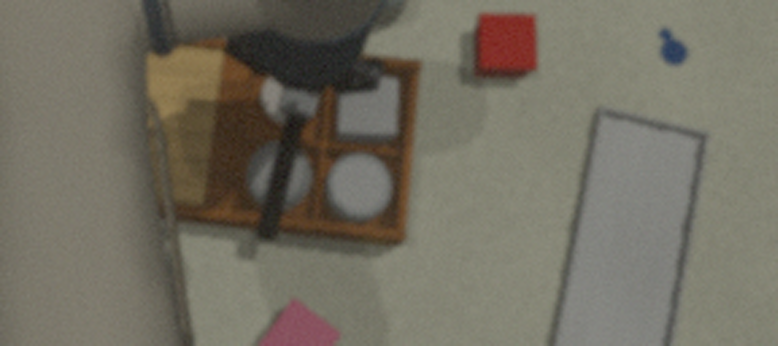

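The gripper is at about (310,60) and the brush still lies across the box with its handle at (280,190), so the grasp missed, probably too high. I'll look with the wrist camera.

```bash
python3 -c "
from h import *
f=grab_frame('wrist'); save('w2.png',f['frame'],1); P=pts(f); np.savez('w2.npz',**f)
print(P[100:400:20,340].round(3))
t=observe()['position']; c=f['R']@(t+[0,0,0])+f['t']; print('tcp px',f['fx']*c[0]/c[2]+f['cx'],f['fy']*c[1]/c[2]+f['cy'],c)
"
```

```text
[[ 0.501  0.001  0.062]
 [ 0.512 -0.001  0.061]
 [ 0.524 -0.003  0.061]
 [ 0.545 -0.004  0.009]
 [ 0.549 -0.008  0.063]
 [ 0.557 -0.01   0.084]
 [ 0.569 -0.012  0.084]
 [ 0.582 -0.014  0.083]
 [ 0.595 -0.017  0.083]
 [ 0.609 -0.019  0.084]
 [ 0.623 -0.022  0.083]
 [ 0.638 -0.025  0.082]
 [ 0.713 -0.035  0.001]
 [ 0.735 -0.039  0.001]
 [ 0.556 -0.016  0.227]]
tcp px 325.3931559687808 248.75083781067798 [0.00030469 0.02215439 0.17204702]
```

View pics/w2.png

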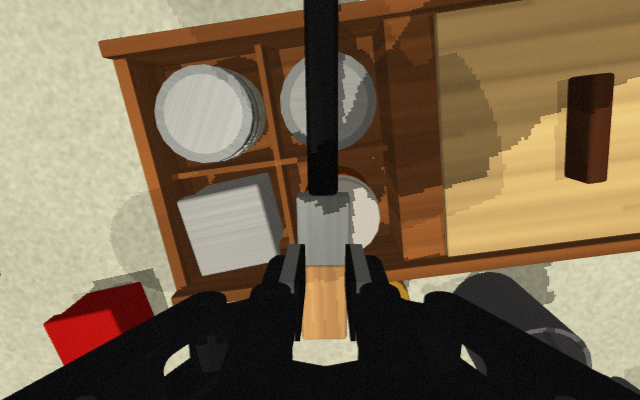

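```bash
python3 -c "
from h import *
f=dict(np.load('w2.npz')); P=pts(f)
print(observe()['position'])
for u in (282,290,296,350,358,366):
  print(u,P[240:300:8,u].round(3).tolist())
m=(P[...,2]>.086)&(P[...,2]<.15); m[:230]=0
print(np.nanmin(P[...,2][m]), m.sum(), np.percentile(P[...,2][m],[1,5,20]))
"
```

```text
[ 0.56671567 -0.0208547   0.12997004]
282 [[0.602, -0.064, 0.008], [0.609, -0.066, 0.008], [0.556, -0.037, 0.155], [0.557, -0.036, 0.162], [0.553, -0.034, 0.177], [0.553, -0.033, 0.183], [0.552, -0.032, 0.191], [0.552, -0.031, 0.195]]
290 [[0.592, -0.052, 0.041], [0.552, -0.033, 0.157], [0.553, -0.032, 0.164], [0.553, -0.031, 0.171], [0.553, -0.031, 0.178], [0.554, -0.03, 0.183], [0.556, -0.031, 0.184], [0.553, -0.029, 0.194]]
296 [[0.598, -0.05, 0.027], [0.553, -0.03, 0.156], [0.553, -0.03, 0.164], [0.553, -0.029, 0.172], [0.554, -0.029, 0.177], [0.554, -0.028, 0.183], [0.555, -0.029, 0.186], [0.558, -0.029, 0.185]]
350 [[0.591, -0.008, 0.064], [0.557, -0.009, 0.156], [0.557, -0.01, 0.164], [0.557, -0.01, 0.172], [0.557, -0.011, 0.177], [0.558, -0.011, 0.181], [0.561, -0.012, 0.182], [0.563, -0.012, 0.183]]
358 [[0.592, -0.003, 0.065], [0.558, -0.006, 0.156], [0.558, -0.007, 0.165], [0.558, -0.007, 0.171], [0.557, -0.008, 0.178], [0.557, -0.008, 0.183], [0.56, -0.009, 0.184], [0.561, -0.009, 0.187]]
366 [[0.593, 0.002, 0.064], [0.614, 0.003, 0.03], [0.563, -0.003, 0.154], [0.559, -0.004, 0.171], [0.558, -0.005, 0.178], [0.557, -0.006, 0.184], [0.557, -0.006, 0.191], [0.556, -0.007, 0.196]]
0.08600011128914835 324 [0.08600805 0.08605641 0.08622821]
```

The pad tips measure about 20 mm behind the reported TCP, which explains the miss. I'll go lower while watching the force.

Request:
arm_command:
  plan:
    - [[0,0,2.5],[0,0,0],0.6]
    - [[0,0,2],[0,0,0],0.6]
    - [[0,0,1.5],[0,0,0],0.6]
    - [[0,0,0.6],[0,0,0],0.6]
    - [[0,0,0],[0,0,0],0.6]

```text
t: 4.0
position: [0.5644, -0.0213, 0.0605]
orientation: [-0.298, -3.123, 0.002]
force: [-0.2, -0.0, -0.2]
grip_width: 0.601
finger_force: 0.0
```

```bash
python3 -c "
from h import *
go(.5635,-.0213,.055,-10.5)
f=grab_frame('wrist'); P=pts(f); np.savez('w3.npz',**f)
z=P[...,2]; tz=observe()['position'][2]; print(tz)
for v in range(236,300,6): print(v,(z[v,250:400:6]*1000).round())
go(.5635,-.0213,.055,-10.5)
"
```

```text
t 4.0 pos [ 0.5644 -0.0213  0.0605] ang 169.1 F [-0.2 -0.  -0.2] w 0.601 | turn -0.4 then shift cm [ 0.09 -0.02  0.55]
0.06195001675790596
236 [35. 24.  9. 41. 40. 25.  9.  9. 39. 83. 83. 84. 83. 84. 83. 83. 66. 65.
 65. 65. 65. 65. 65. 65. 55.]
242 [38. 27. 14. 42. 41. 27. 10. 78. 78. 82. 83. 83. 82. 83. 83. 82. 78. 78.
 79. 64. 64. 64. 65. 65. 65.]
248 [85. 85. 83.  9. 41. 31. 83. 83. 84. 83. 82. 83. 83. 83. 84. 83. 83. 83.
 83. 65. 65. 65. 64. 84. 85.]
254 [91. 91. 82.  8. 41. 34. 83. 85. 84. 83. 85. 83. 83. 83. 83. 83. 83. 84.
 84. 65. 64. 65. nan 84. 91.]
260 [97. 96. 83. 13. 41. 37. 84. 84. 82. 84. 83. 84. 84. 83. 83. 84. 83. 84.
 84. 65. 65. 65. 66. 86. 96.]
266 [101.  96.  83.  16.  41.  41.  84.  84.  83.  83.  83.  83.  82.  83.
  83.  84.  83.  84.  83.  66.  64.  65.  64.  86.  97.]
272 [106.  96.  86.  20.  41.  40.  83.  84.  83.  83.  83.  82.  84.  84.
  82.  83.  84.  84.  84.  65.  64.  64.  65.  86.  98.]
278 [107.  97.  85.  23.  10.  41.  83.  83.  84.  84.  84.  84.  83.  83.
  84.  83.  84.  83.  83.  64.  64.  65.  65.  87. 100.]
284 [108.  98.  86.  27.   8.  41.  83.  85.  83.  83.  84.  84.  83.  84.
  83.  83.  83.  84.  83.  64.  66.  65.  66.  88.  99.]
290 [108.  97.  86.   9.   8.  41.  35.  83.  83.  83.  84.  83.  82.  85.
  84.  82.  84.  83.  84.  64.  66.  65.  66.  89. 100.]
296 [108.  98.  86.   9.   9.  41.  40.  83.  83.  83.  83.  84.  83.  82.
  83.  84.  83.  84.  83.  65.  64.  65.  65.  88. 101.]
t 4.05 pos [ 0.5655 -0.0212  0.062 ] ang 169.1 F [0.4 0.7 0.3] w 0.601 | turn -0.4 then shift cm [ 0.2  -0.05  0.7 ]
```

Request:
arm_command:
  plan:
    - [[0,0,0.7],[0,0,0],0.6]
    - [[0,0,0.7],[0,0,0],0.6]
    - [[0,0,0],[0,0,0],0.25]
    - [[0,0,0],[0,0,0],0.25]
    - [[0,0,0],[0,0,0],0.25]

```text
t: 4.47
position: [0.5662, -0.021, 0.0488]
orientation: [0.297, 3.127, 0.0]
force: [-0.0, 0.4, -0.3]
grip_width: 0.363
finger_force: 40.2
```

Request:
arm_command:
  plan:
    - [[0,0,0],[0,0,0],0.25]
    - [[0,0,0],[0,0,0],0.25]
    - [[0,0,0],[0,0,0],0.25]
    - [[0,0,0],[0,0,0],0.25]
    - [[0,0,0],[0,0,0],0.25]

```text
t: 4.88
position: [0.566, -0.0211, 0.0486]
orientation: [0.298, 3.127, -0.0]
force: [-0.7, -0.4, 0.8]
grip_width: 0.367
finger_force: 40.4
```

Request:
arm_command:
  plan:
    - [[0,0,-1],[0,0,0],0.25]
    - [[0,0,-2.5],[0,0,0],0.25]
    - [[0,0,-3],[0,0,0],0.25]
    - [[0,0,-2],[0,0,0],0.25]
    - [[0,0,0],[0,0,0],0.25]

```text
t: 5.3
position: [0.5691, -0.0211, 0.1394]
orientation: [0.296, 3.118, 0.002]
force: [0.9, 0.6, 0.4]
grip_width: 0.364
finger_force: 40.2
```

```bash
python3 -c "
from h import *
go(.4706,-.3538,.13,-10.5)"
```

```text
t 5.3 pos [ 0.5691 -0.0211  0.1394] ang 169.2 F [0.9 0.6 0.4] w 0.364 | turn -0.3 then shift cm [  3.63 -34.51   0.84]
```

Request:
arm_command:
  plan:
    - [[0.2,-2,0],[0,0,0],0.25]
    - [[0.4,-3.5,0],[0,0,0],0.25]
    - [[0.4,-3.5,0],[0,0,0],0.25]
    - [[0.4,-3.5,0],[0,0,0],0.25]
    - [[0.4,-3.5,0],[0,0,0],0.25]

```text
t: 5.72
position: [0.5174, -0.176, 0.1338]
orientation: [0.297, 3.127, 0.0]
force: [0.3, -0.7, -0.8]
grip_width: 0.366
finger_force: 40.2
```

Request:
arm_command:
  plan:
    - [[0.4,-3.5,0],[0,0,0],0.25]
    - [[0.4,-3.5,0],[0,0,0],0.25]
    - [[0.4,-3.5,0],[0,0,0],0.25]
    - [[0.4,-3.5,0],[0,0,0],0.25]
    - [[0.3,-3,0],[0,0,0],0.25]

```text
t: 6.13
position: [0.4663, -0.3401, 0.1337]
orientation: [0.298, 3.127, -0.0]
force: [0.1, 0.3, -1.5]
grip_width: 0.364
finger_force: 40.2
```

Request:
arm_command:
  plan:
    - [[0,-1.5,0],[0,0,0],0.25]
    - [[0,0,2.5],[0,0,0],0.25]
    - [[0,0,3],[0,0,0],0.25]
    - [[0,0,3],[0,0,0],0.25]
    - [[0,0,0],[0,0,0],0.25]

```text
t: 6.55
position: [0.4605, -0.3505, 0.0424]
orientation: [-0.3, -3.117, -0.009]
force: [-1.6, -0.2, -0.7]
grip_width: 0.367
finger_force: 40.2
```

```bash
python3 -c "
from h import *
go(.4706,-.3538,-.015,-10.5)"
```

```text
t 6.55 pos [ 0.4605 -0.3505  0.0424] ang 169.0 F [-1.6 -0.2 -0.7] w 0.367 | turn -0.5 then shift cm [-1.12 -0.17  5.73]
```

Request:
arm_command:
  plan:
    - [[-0.5,-0.1,2],[0,0,0],0.25]
    - [[-0.3,-0.1,2],[0,0,0],0.25]
    - [[0,0,1.4],[0,0,0],0.25]
    - [[0,0,0.6],[0,0,0],0.25]
    - [[0,0,0],[0,0,0],0.25]

```text
t: 6.97
position: [0.4724, -0.3565, -0.0104]
orientation: [-0.296, -3.127, 0.001]
force: [-0.3, 0.5, -0.3]
grip_width: 0.365
finger_force: 40.3
```

Request:
arm_command:
  plan:
    - [[0,0,0],[0,0,0],0.25]
    - [[0,0,0.2],[0,0,0],0.25]
    - [[0,0,0.2],[0,0,0],0.25]
    - [[0,0,0],[0,0,0],0.25]
    - [[0,0,0],[0,0,0],0.25]

```text
t: 7.38
position: [0.4733, -0.357, -0.0117]
orientation: [0.296, 3.124, -0.003]
force: [-4.4, 5.5, 18.6]
grip_width: 0.361
finger_force: 50.1
```

Request:
arm_command:
  plan:
    - [[0,0,-0.2],[0,0,0],0.25]
    - [[0,0,-0.1],[0,0,0],0.6]
    - [[0,0,0],[0,0,0],0.6]
    - [[0,0,0],[0,0,0],0.6]
    - [[0,0,0],[0,0,0],0.6]

```text
t: 7.8
position: [0.4719, -0.3563, -0.0129]
orientation: [-0.298, -3.127, -0.0]
force: [0.2, 0.6, 1.1]
grip_width: 0.602
finger_force: 0.0
```

Request:
arm_command:
  plan:
    - [[0,0,-1],[0,0,0],0.6]
    - [[0,0,-3],[0,0,0],0.6]
    - [[0,0,-4],[0,0,0],0.6]
    - [[0,0,-4],[0,0,0],0.0]
    - [[0,0,-2],[0,0,0],0.0]

```text
t: 8.22
position: [0.4737, -0.3579, 0.1337]
orientation: [0.296, 3.121, -0.007]
force: [0.5, -1.6, 1.7]
grip_width: 0.326
finger_force: 0.0
```

Request:
arm_command:
  plan:
    - [[0,0,0],[0,0,0],0.0]
    - [[0,0,0],[0,0,0],0.0]
    - [[0,0,0],[0,0,0],0.0]
    - [[0,0,0],[0,0,0],0.0]
    - [[0,0,0],[0,0,0],0.0]

```text
t: 8.63
position: [0.4713, -0.356, 0.1261]
orientation: [-0.297, -3.125, -0.001]
force: [-0.3, -0.4, 0.1]
grip_width: -0.001
finger_force: 0.0
```

```bash
cat > c.py <<'E'
from h import *
print(observe()['position'],observe()['grip_width'])
w=grab_frame('wrist'); np.savez('w4.npz',**w); P=pts(w); z=P[...,2]; tz=observe()['position'][2]
m=(np.abs(z-tz)<.05); m[:150]=0
print("finger z rel TCP min", np.percentile(z[m]-tz,[1,3,10]) if m.any() else None)
f=grab_frame('top'); np.savez('top3.npz',**f)
a=w['frame']; b=cv2.resize(f['frame'][172:336,232:504],(640,386)); save('c3.png',np.vstack([a,b]),.76)
E
python3 c.py
```

```text
[ 0.47133969 -0.35598458  0.12609357] -0.0006813872846166123
finger z rel TCP min [0.02024322 0.02180084 0.02476187]
```

View pics/c3.png

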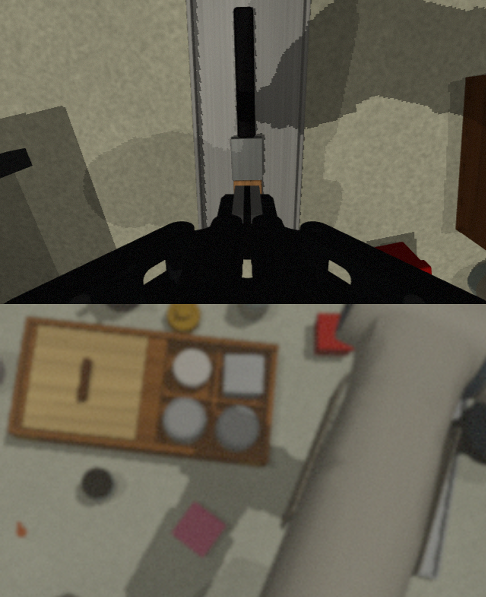

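The brush lies flat in the tray (wrist view, (245,90)) and the fingers are shut. All four lids are visible, so I fit them again.

```bash
python3 - <<'E'
from h import *
f=dict(np.load("top3.npz")); P=pts(f); I=f["frame"].astype(int); Z=P[...,2]
O=lambda m,k=3: cv2.morphologyEx(m.astype(np.uint8),cv2.MORPH_OPEN,np.ones((k,k)))>0
m=np.zeros((400,640),bool); m[172:268,316:396]=1
m&=(Z>.052)&(Z<.0775)&(np.abs(I[...,0]-I[...,2])<25)
n,lab,st,_=cv2.connectedComponentsWithStats(O(m).astype(np.uint8))
for k in range(1,n):
    if st[k,4]<150: continue
    p=P[lab==k]; o=p[:,:2].mean(0)
    kk=np.linalg.lstsq(np.c_[p[:,:2]-o,np.ones(len(p))],p[:,2],rcond=None)[0]
    (cx,cy),rad=cv2.minEnclosingCircle(p[:,:2].astype(np.float32)*1000)
    r=cv2.minAreaRect(p[:,:2].astype(np.float32)*1000)
    print(st[k],"c",o.round(4),"circ",round(cx,1),round(cy,1),round(rad,1),"rect",np.round(r[1],1),"z",kk[2].round(4),"tilt",np.hypot(*kk[:2]).round(3),"dir",np.degrees(np.arctan2(kk[1],kk[0])).round(0))
w=dict(np.load('w4.npz')); Q=pts(w); I2=w["frame"].astype(int)
mm=O((Q[...,2]>.01)&(Q[...,2]<.04)&(I2.sum(2)<620)); mm[:, :270]=0; mm[:,380:]=0; mm[245:]=0
q=Q[mm]; d=np.linalg.svd(q[:,:2]-q[:,:2].mean(0),full_matrices=False)[2][0]; print("brush",len(q),np.median(q,0).round(3),np.degrees(np.arctan2(d[1],d[0])),np.percentile(q[:,2],[5,95]))
go(.5687,-.087,.13,-2.8)
E
```

```text
[329 198  20  21 333] c [ 0.5733 -0.0124] circ 574.3 -12.1 26.8 rect [52.  49.2] z 0.0641 tilt 0.033 dir 5.0
[357 201  22  22 479] c [ 0.5685 -0.0869] circ 569.8 -86.7 37.6 rect [56.8 54.5] z 0.0637 tilt 0.02 dir 5.0
[323 225  23  23 426] c [ 0.4997 -0.0055] circ 500.1 -5.1 30.0 rect [57.4 56.1] z 0.0625 tilt 0.103 dir -100.0
[353 229  24  24 426] c [ 0.4927 -0.0826] circ 493.3 -82.4 29.6 rect [57.6 57.2] z 0.0632 tilt 0.133 dir -33.0
brush 6788 [ 0.432 -0.348  0.017] -9.60298491209974 [0.01488593 0.01775194]
t 8.7333 pos [ 0.4716 -0.3561  0.1264] ang 169.1 F [-0.3 -0.8 -0.5] w -0.001 | turn -8.1 then shift cm [-8.39 27.36 -0.35]
```

Request:
arm_command:
  plan:
    - [[-0.6,4.0,0],[0,0,0],0.0]
    - [[-0.6,4.0,0],[0,0,0],0.0]
    - [[-0.6,4.0,0],[0,0,0],0.0]
    - [[-0.6,4.0,0],[0,0,0],0.0]
    - [[-0.7,4.0,0],[0,0,0],0.0]

```text
t: 9.15
position: [0.5402, -0.164, 0.1271]
orientation: [-0.298, -3.127, 0.0]
force: [1.0, -0.6, 0.5]
grip_width: -0.003
finger_force: 0.0
```

Request:
arm_command:
  plan:
    - [[-0.7,4.0,0],[0,0,0],0.0]
    - [[-0.7,4.1,0],[0,0,0],0.0]
    - [[0,0,2],[0,0,0],0.0]
    - [[0,0,2.5],[0,0,0],0.0]
    - [[0,0,2],[0,0,0],0.0]

```text
t: 9.57
position: [0.569, -0.0876, 0.0607]
orientation: [-0.295, -3.127, -0.0]
force: [-0.4, 0.6, -1.2]
grip_width: 0.002
finger_force: 0.0
```

Request:
arm_command:
  plan:
    - [[0,0,0],[0,0,0],0.0]
    - [[0,0,0],[0,0,0],0.0]
    - [[0,0,0.3],[0,0,0],0.0]
    - [[0,0,0.3],[0,0,0],0.0]
    - [[0,0,0],[0,0,0],0.0]

```text
t: 9.98
position: [0.5696, -0.089, 0.057]
orientation: [0.298, 3.126, 0.0]
force: [-0.1, 0.1, 0.0]
grip_width: 0.0
finger_force: 0.0
```

Request:
arm_command:
  plan:
    - [[0,0,0.3],[0,0,0],0.0]
    - [[0,0,0.3],[0,0,0],0.0]
    - [[0,0,0.3],[0,0,0],0.0]
    - [[0,0,0],[0,0,0],0.0]
    - [[0,0,0],[0,0,0],0.0]

```text
t: 10.4
position: [0.5691, -0.0889, 0.0473]
orientation: [-0.298, -3.127, 0.0]
force: [-0.0, -0.0, -1.0]
grip_width: 0.001
finger_force: 0.0
```

Request:
arm_command:
  plan:
    - [[0,0,0.2],[0,0,0],0.0]
    - [[0,0,0.2],[0,0,0],0.0]
    - [[0,0,0],[0,0,0],0.0]
    - [[0,0,0],[0,0,0],0.0]
    - [[0,0,0],[0,0,0],0.0]

```text
t: 10.82
position: [0.5692, -0.0889, 0.0442]
orientation: [0.297, 3.127, -0.0]
force: [-2.6, 0.9, 5.5]
grip_width: 0.002
finger_force: 2.8
```

Request:
arm_command:
  plan:
    - [[0,0,0.2],[0,0,0],0.0]
    - [[0,0,0.2],[0,0,0],0.0]
    - [[0,0,0.2],[0,0,0],0.0]
    - [[0,0,0],[0,0,0],0.0]
    - [[0,0,0],[0,0,0],0.0]

```text
t: 11.23
position: [0.5695, -0.089, 0.0426]
orientation: [0.295, 3.125, -0.002]
force: [-13.3, 5.9, 32.6]
grip_width: -0.0
finger_force: 16.1
```

Request:
arm_command:
  plan:
    - [[0,0,0.2],[0,0,0],0.0]
    - [[0,0,0.2],[0,0,0],0.0]
    - [[0,0,0],[0,0,0],0.0]
    - [[0,0,0],[0,0,0],0.0]
    - [[0,0,0],[0,0,0],0.0]

```text
t: 11.65
position: [0.5697, -0.0891, 0.0423]
orientation: [0.293, 3.123, -0.003]
force: [-23.2, 9.1, 55.3]
grip_width: -0.002
finger_force: 27.6
```

Request:
arm_command:
  plan:
    - [[0,0,-2],[0,0,0],0.0]
    - [[0,0,-2],[0,0,0],0.0]
    - [[0.5,3.8,0],[0,0,0],0.0]
    - [[0.5,3.8,0],[0,0,0],0.0]
    - [[0,0,1],[0,0,0],0.0]

```text
t: 12.07
position: [0.576, -0.0075, 0.0656]
orientation: [0.291, 3.123, 0.004]
force: [-0.4, -0.4, 0.3]
grip_width: 0.001
finger_force: 0.0
```

Request:
arm_command:
  plan:
    - [[0,0,1],[0,0,0],0.0]
    - [[0,0,0.8],[0,0,0],0.0]
    - [[0,0,0],[0,0,0],0.0]
    - [[0,0,0],[0,0,0],0.0]
    - [[0,0,0],[0,0,0],0.0]

```text
t: 12.48
position: [0.5734, -0.0134, 0.0451]
orientation: [-0.299, -3.126, 0.001]
force: [0.2, 1.0, 0.1]
grip_width: 0.001
finger_force: 0.0
```

Request:
arm_command:
  plan:
    - [[0,0,0.3],[0,0,0],0.0]
    - [[0,0,0.2],[0,0,0],0.0]
    - [[0,0,0.2],[0,0,0],0.0]
    - [[0,0,0.2],[0,0,0],0.0]
    - [[0,0,0],[0,0,0],0.0]

```text
t: 12.9
position: [0.5744, -0.0133, 0.0425]
orientation: [0.295, 3.124, -0.002]
force: [-16.4, 3.1, 37.5]
grip_width: -0.001
finger_force: 18.7
```

Request:
arm_command:
  plan:
    - [[0,0,0.2],[0,0,0],0.0]
    - [[0,0,0],[0,0,0],0.0]
    - [[0,0,-2],[0,0,0],0.0]
    - [[0,0,-2],[0,0,0],0.0]
    - [[3.8,-1,0],[0,0,0],0.0]

```text
t: 13.32
position: [0.5424, -0.0148, 0.0789]
orientation: [0.295, 3.116, 0.001]
force: [2.6, 1.3, 1.1]
grip_width: -0.004
finger_force: 0.0
```

Request:
arm_command:
  plan:
    - [[3.9,-1,0],[0,0,0],0.0]
    - [[0,0,1],[0,0,0],0.0]
    - [[0,0,1],[0,0,0],0.0]
    - [[0,0,0],[0,0,0],0.0]
    - [[0,0,0],[0,0,0],0.0]

```text
t: 13.73
position: [0.4941, -0.0179, 0.0543]
orientation: [-0.298, -3.127, 0.001]
force: [0.7, 0.1, -0.0]
grip_width: 0.0
finger_force: 0.0
```

```bash
python3 - <<'E'
from h import *
go(.4955,-.0175,.045)
w=grab_frame('wrist'); np.savez('w5.npz',**w); P=pts(w); save('w5.png',w['frame'],1)
E
```

```text
t 13.7333 pos [ 0.4941 -0.0179  0.0543] ang 169.1 F [ 0.7  0.1 -0. ] w 0.0 | turn 0 then shift cm [-0.13  0.06  0.93]
```

View pics/w5.png

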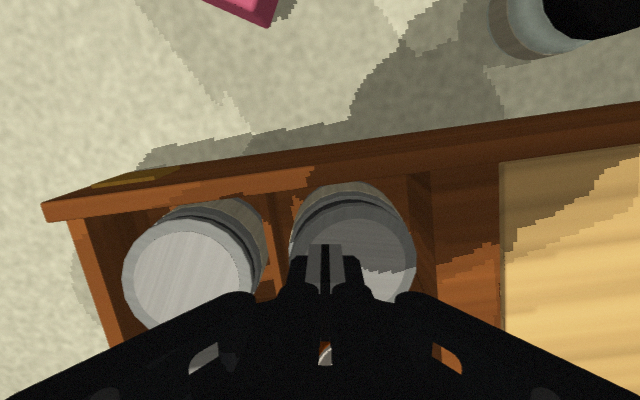

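The fingers are over the left half of the near tin (lid around (352,250)), on its high side. Press.

Request:
arm_command:
  plan:
    - [[0,0,0.4],[0,0,0],0.0]
    - [[0,0,0.4],[0,0,0],0.0]
    - [[0,0,0.3],[0,0,0],0.0]
    - [[0,0,0.2],[0,0,0],0.0]
    - [[0,0,0],[0,0,0],0.0]

```text
t: 14.2
position: [0.4952, -0.0183, 0.0425]
orientation: [0.296, 3.126, -0.003]
force: [-2.9, -3.1, 9.2]
grip_width: -0.004
finger_force: 4.1
```

Request:
arm_command:
  plan:
    - [[0,0,0.2],[0,0,0],0.0]
    - [[0,0,0.2],[0,0,0],0.0]
    - [[0,0,0],[0,0,0],0.0]
    - [[0,0,0],[0,0,0],0.0]
    - [[0,0,0],[0,0,0],0.0]

```text
t: 14.62
position: [0.4956, -0.0185, 0.0414]
orientation: [0.294, 3.124, -0.003]
force: [-12.2, -2.0, 31.4]
grip_width: -0.002
finger_force: 15.6
```

Request:
arm_command:
  plan:
    - [[0,0,0.2],[0,0,0],0.0]
    - [[0,0,0],[0,0,0],0.0]
    - [[0,0,-2],[0,0,0],0.0]
    - [[0,0,-2],[0,0,0],0.0]
    - [[-1,-3.4,0],[0,0,0],0.0]

```text
t: 15.03
position: [0.5011, -0.0497, 0.0795]
orientation: [0.288, 3.12, 0.003]
force: [1.6, 0.6, 0.3]
grip_width: 0.002
finger_force: 0.0
```

Request:
arm_command:
  plan:
    - [[-1.1,-3.5,0],[0,0,0],0.0]
    - [[0,0,1],[0,0,0],0.0]
    - [[0,0,1],[0,0,0],0.0]
    - [[0,0,0.8],[0,0,0],0.0]
    - [[0,0,0],[0,0,0],0.0]

```text
t: 15.45
position: [0.5018, -0.0891, 0.0462]
orientation: [-0.296, -3.126, 0.002]
force: [0.7, -0.2, -0.2]
grip_width: 0.001
finger_force: 0.0
```

Request:
arm_command:
  plan:
    - [[0,0,0.3],[0,0,0],0.0]
    - [[0,0,0.3],[0,0,0],0.0]
    - [[0,0,0.2],[0,0,0],0.0]
    - [[0,0,0.2],[0,0,0],0.0]
    - [[0,0,0],[0,0,0],0.0]

```text
t: 15.87
position: [0.5027, -0.0891, 0.0417]
orientation: [0.292, 3.125, -0.003]
force: [-10.9, 1.0, 30.9]
grip_width: 0.001
finger_force: 15.7
```

Request:
arm_command:
  plan:
    - [[0,0,0.3],[0,0,0],0.0]
    - [[0,0,0],[0,0,0],0.0]
    - [[0,0,-3],[0,0,0],0.0]
    - [[0,0,-4],[0,0,0],0.0]
    - [[0,-4,-2],[0,0,0],0.0]

```text
t: 16.28
position: [0.4979, -0.1219, 0.1275]
orientation: [0.286, 3.122, 0.001]
force: [2.3, -0.8, 0.8]
grip_width: 0.003
finger_force: 0.0
```

Request:
arm_command:
  plan:
    - [[0,-4,0],[0,0,0],0.0]
    - [[0,-4,0],[0,0,0],0.0]
    - [[0,-4,0],[0,0,0],0.0]
    - [[0,-4,0],[0,0,0],0.0]
    - [[0,0,0],[0,0,0],0.0]

```text
t: 16.7
position: [0.4631, -0.287, 0.1225]
orientation: [-0.303, -3.125, 0.001]
force: [0.7, 0.7, -0.4]
grip_width: -0.004
finger_force: 0.0
```

```bash
cat > lids.py <<'E'
from h import *
Ps=[]
for i in range(4): f=grab_frame("top"); Ps.append(pts(f))
P=np.nanmean(Ps,0); I=f["frame"].astype(int); Z=P[...,2]
save('lids.png',f["frame"][172:268,232:396],4)
O=lambda m,k=3: cv2.morphologyEx(m.astype(np.uint8),cv2.MORPH_OPEN,np.ones((k,k)))>0
m=np.zeros((400,640),bool); m[172:268,316:396]=1
m&=(Z>.05)&(Z<.0775)&(np.abs(I[...,0]-I[...,2])<25)
n,lab,st,_=cv2.connectedComponentsWithStats(O(m).astype(np.uint8))
for k in range(1,n):
    if st[k,4]<100: continue
    p=P[lab==k]; o=p[:,:2].mean(0)
    kk=np.linalg.lstsq(np.c_[p[:,:2]-o,np.ones(len(p))],p[:,2],rcond=None)[0]
    print(st[k],"c",o.round(4),"z",kk[2].round(4),"grad",kk[:2].round(3))
c=(Z>.055)&(Z<.073)&(I[...,0]>100)&(I[...,0]-I[...,2]>35); c[:, :232]=0;c[:,312:]=0;c[:190]=0;c[250:]=0
p=P[O(c)]; o=p.mean(0); print("cover",o.round(4),len(p),np.linalg.lstsq(np.c_[p[:,:2]-o[:2],np.ones(len(p))],p[:,2],rcond=None)[0][:2].round(3))
print(observe()["position"])
E
python3 lids.py
```

```text
[329 198  20  20 321] c [ 0.5741 -0.0121] z 0.0589 grad [0.018 0.002]
[357 201  22  22 381] c [ 0.5654 -0.0826] z 0.0588 grad [ 0.015 -0.009]
[323 225  24  23 427] c [ 0.4999 -0.0063] z 0.059 grad [0.005 0.01 ]
[353 229  20  24 334] c [ 0.4948 -0.0773] z 0.0591 grad [-0.002  0.008]
cover [0.5358 0.1389 0.0676] 3575 [ 0.    -0.005]
[ 0.46489721 -0.28172895  0.12270072]
```

All four lid tops are level at about 58–59 mm, so they are home, and the cover is still back. Next is the grip.

Request:
arm_command:
  plan:
    - [[0,0,0],[0,0,-4],0.5]
    - [[0,0,0],[0,0,-4.1],0.5]
    - [[0,0,0],[0,0,0],0.5]
    - [[0,0,0],[0,0,0],0.5]
    - [[0,0,0],[0,0,0],0.5]

```text
t: 17.32
position: [0.4651, -0.2819, 0.1231]
orientation: [0.077, 3.141, 0.0]
force: [0.2, -0.4, -0.6]
grip_width: 0.5
finger_force: 0.0
```

```bash
python3 -c "
from h import *
go(.5417,.1377,.12,-2.8)"
```

```text
t 17.3167 pos [ 0.4651 -0.2819  0.1231] ang 177.2 F [ 0.2 -0.4 -0.6] w 0.5 | turn 0.0 then shift cm [-5.6  42.29  0.32]
```

Request:
arm_command:
  plan:
    - [[-0.5,3.8,0],[0,0,0],0.5]
    - [[-0.5,3.8,0],[0,0,0],0.5]
    - [[-0.5,3.8,0],[0,0,0],0.5]
    - [[-0.5,3.8,0],[0,0,0],0.5]
    - [[-0.5,3.8,0],[0,0,0],0.5]

```text
t: 17.73
position: [0.4989, -0.0922, 0.1232]
orientation: [0.078, 3.14, 0.0]
force: [0.8, 0.7, 0.8]
grip_width: 0.502
finger_force: 0.0
```

Request:
arm_command:
  plan:
    - [[-0.5,3.8,0],[0,0,0],0.5]
    - [[-0.5,3.8,0],[0,0,0],0.5]
    - [[-0.5,3.8,0],[0,0,0],0.5]
    - [[-0.5,3.8,0],[0,0,0],0.5]
    - [[-0.5,3.8,0],[0,0,0],0.5]

```text
t: 18.15
position: [0.5329, 0.0966, 0.1233]
orientation: [0.077, 3.14, 0.0]
force: [0.4, 0.3, -0.3]
grip_width: 0.503
finger_force: 0.0
```

Request:
arm_command:
  plan:
    - [[-0.6,4.1,0],[0,0,0],0.5]
    - [[0,0,1.5],[0,0,0],0.5]
    - [[0,0,1.5],[0,0,0],0.5]
    - [[0,0,0],[0,0,0],0.5]
    - [[0,0,0],[0,0,0],0.5]

```text
t: 18.57
position: [0.5404, 0.1349, 0.0926]
orientation: [-0.076, -3.139, 0.002]
force: [-0.1, 0.5, 0.9]
grip_width: 0.499
finger_force: 0.0
```

```bash
python3 -c "
from h import *
go(.5417,.1377,.053,-2.8)"
```

```text
t 18.5667 pos [0.5404 0.1349 0.0926] ang 177.2 F [-0.1  0.5  0.9] w 0.499 | turn 0.0 then shift cm [-0.12  0.29  3.96]
```

Request:
arm_command:
  plan:
    - [[-0.1,0.2,1.5],[0,0,0],0.5]
    - [[0,0,1.5],[0,0,0],0.5]
    - [[0,0,0.8],[0,0,0],0.5]
    - [[0,0,0],[0,0,0],0.5]
    - [[0,0,0],[0,0,0],0.05]

```text
t: 18.98
position: [0.5425, 0.1365, 0.0558]
orientation: [0.077, 3.14, -0.0]
force: [1.2, -0.2, 0.5]
grip_width: 0.374
finger_force: 0.0
```

Request:
arm_command:
  plan:
    - [[0,0,0],[0,0,0],0.05]
    - [[0,0,0],[0,0,0],0.05]
    - [[0,0,0],[0,0,0],0.05]
    - [[0,0,0],[0,0,0],0.05]
    - [[0,0,0],[0,0,0],0.05]

```text
t: 19.4
position: [0.5431, 0.1371, 0.0565]
orientation: [0.076, 3.138, 0.001]
force: [-0.5, 0.5, 5.5]
grip_width: 0.131
finger_force: 41.6
```

Request:
arm_command:
  plan:
    - [[0,-0.3,-0.1],[0,0,0],0.05]
    - [[0,-0.8,0],[0,0,0],0.05]
    - [[0,-1,0],[0,0,0],0.05]
    - [[0,-1,0],[0,0,0],0.05]
    - [[0,-1,0],[0,0,0],0.05]

```text
t: 19.82
position: [0.5408, 0.0951, 0.0565]
orientation: [0.076, 3.139, 0.001]
force: [2.8, 2.7, 1.2]
grip_width: 0.132
finger_force: 40.9
```

```bash
python3 -c "
from h import *
go(.533,-.058,.0565,-2.8)"
```

```text
t 19.8167 pos [0.5408 0.0951 0.0565] ang 177.2 F [2.8 2.7 1.2] w 0.132 | turn 0.0 then shift cm [ 3.000e-02 -1.533e+01 -1.000e-02]
```

Sliding freely at about 3 N; continue.

Request:
arm_command:
  plan:
    - [[0,-1.2,0],[0,0,0],0.05]
    - [[0,-1.2,0],[0,0,0],0.05]
    - [[0,-1.2,0],[0,0,0],0.05]
    - [[0,-1.2,0],[0,0,0],0.05]
    - [[0,-1.2,0],[0,0,0],0.05]

```text
t: 20.23
position: [0.5376, 0.0347, 0.0565]
orientation: [0.076, 3.14, 0.0]
force: [2.5, 3.3, 4.6]
grip_width: 0.125
finger_force: 41.3
```

Request:
arm_command:
  plan:
    - [[0,-1.2,0],[0,0,0],0.05]
    - [[0,-1.2,0],[0,0,0],0.05]
    - [[0,-1.2,0],[0,0,0],0.05]
    - [[0,-1.2,0],[0,0,0],0.05]
    - [[0,-1,0],[0,0,0],0.05]

```text
t: 20.65
position: [0.5346, -0.0234, 0.0565]
orientation: [0.076, 3.14, -0.0]
force: [3.3, 3.1, 5.3]
grip_width: 0.132
finger_force: 41.5
```

Request:
arm_command:
  plan:
    - [[0,-0.8,0],[0,0,0],0.05]
    - [[0,-0.8,0],[0,0,0],0.05]
    - [[0,-0.6,0],[0,0,0],0.05]
    - [[0,-0.5,0],[0,0,0],0.05]
    - [[0,-0.3,0],[0,0,0],0.05]

```text
t: 21.07
position: [0.5335, -0.0455, 0.0564]
orientation: [0.08, 3.138, 0.021]
force: [-4.0, 42.4, 16.3]
grip_width: 0.129
finger_force: 43.3
```

Request:
arm_command:
  plan:
    - [[0,-0.3,0],[0,0,0],0.05]
    - [[0,-0.3,0],[0,0,0],0.05]
    - [[0,-0.2,0],[0,0,0],0.05]
    - [[0,0,0],[0,0,0],0.05]
    - [[0,0,0],[0,0,0],0.05]

```text
t: 21.48
position: [0.5336, -0.0456, 0.0564]
orientation: [0.078, 3.136, 0.037]
force: [-6.2, 60.7, 17.8]
grip_width: 0.128
finger_force: 46.2
```

Stopped after 183 mm with 60 N. I'll release, step away and check whether this is the stop or a catch.

Request:
arm_command:
  plan:
    - [[0,0.6,0],[0,0,0],0.05]
    - [[0,0.6,0],[0,0,0],0.4]
    - [[0,0,0],[0,0,0],0.4]
    - [[0,0,0],[0,0,0],0.4]
    - [[0,0,-3],[0,0,0],0.4]

```text
t: 21.9
position: [0.5273, -0.0494, 0.0799]
orientation: [-0.079, -3.126, 0.002]
force: [0.2, -0.4, -0.9]
grip_width: 0.401
finger_force: 0.0
```

Request:
arm_command:
  plan:
    - [[0,0,-4],[0,0,0],0.4]
    - [[0,0,-3],[0,0,0],0.4]
    - [[0,-4,0],[0,0,0],0.4]
    - [[0,-4,0],[0,0,0],0.4]
    - [[0,-4,0],[0,0,0],0.4]

```text
t: 22.32
position: [0.5259, -0.1702, 0.1558]
orientation: [-0.075, -3.139, 0.001]
force: [1.0, 1.0, -0.3]
grip_width: 0.401
finger_force: 0.0
```

Request:
arm_command:
  plan:
    - [[0,-4,0],[0,0,0],0.4]
    - [[0,-4,0],[0,0,0],0.4]
    - [[0,-4,0],[0,0,0],0.4]
    - [[0,-3,0],[0,0,0],0.4]
    - [[0,0,0],[0,0,0],0.4]

```text
t: 22.73
position: [0.5167, -0.3238, 0.154]
orientation: [-0.086, -3.135, 0.001]
force: [0.7, 1.3, -0.3]
grip_width: 0.4
finger_force: 0.0
```

```bash
cat > cov.py <<'E'
from h import *
Ps=[]
for i in range(4): f=grab_frame("top"); Ps.append(pts(f))
P=np.nanmean(Ps,0); I=f["frame"].astype(int); Z=P[...,2]
np.savez('top5.npz',frame=f['frame'],P=P)
save('cov.png',f["frame"][172:268,232:396],4.8)
O=lambda m,k=3: cv2.morphologyEx(m.astype(np.uint8),cv2.MORPH_OPEN,np.ones((k,k)))>0
g=(Z>.078)&(Z<.1); g[:,:300]=0; g[:,380:]=0; g[:195]=0; g[250:]=0; g=O(g); print("grip",P[g].mean(0).round(4),g.sum())
c=(Z>.05)&(Z<.076)&(I[...,0]>105)&(I[...,0]-I[...,2]>35); c[:,:232]=0;c[:,400:]=0;c[:180]=0;c[265:]=0
c=O(c); r=cv2.minAreaRect(P[c][:,:2].astype(np.float32)*1000); print("cover",r)
p=P[c]; o=p.mean(0); print("plane",o.round(4),np.linalg.lstsq(np.c_[p[:,:2]-o[:2],np.ones(len(p))],p[:,2],rcond=None)[0][:2].round(3))
b=(Z>.045)&(Z<.08); b[:,:232]=0;b[:,400:]=0;b[:172]=0;b[268:]=0
# profile along box y through x~0.5 lines
for dx in (-.05,-.02,.03,.05):
  out=[]
  for y in np.arange(-.15,-.09,.004):
    k=np.nanargmin((P[...,0]-(.53+dx))**2+(P[...,1]-y)**2+ (Z<-.02)*9); out.append(round(float(Z.flat[k])*1000))
  print(dx,out)
E
python3 cov.py
```

```text
grip [ 0.5319 -0.0445  0.0895] 118
cover ((539.5306396484375, 47.34954833984375), (358.5929870605469, 151.5704345703125), 87.48351287841797)
plane [0.5566 0.0375 0.0646] [-0.008 -0.027]
-0.05 [600, 601, 601, 602, 602, 601, 601, 293, 598, 68, 589, 578, 68, 68, 66]
-0.02 [591, 591, 591, 591, 590, 589, 588, 586, 580, 572, 68, 66, 68, 68, 69]
0.03 [579, 577, 577, 578, 578, 61, 576, 575, 577, 69, 574, 67, 562, 68, 68]
0.05 [579, 579, 372, 579, 579, 579, 580, 393, 580, 579, 67, 68, 67, 68, 70]
```

View pics/cov.png

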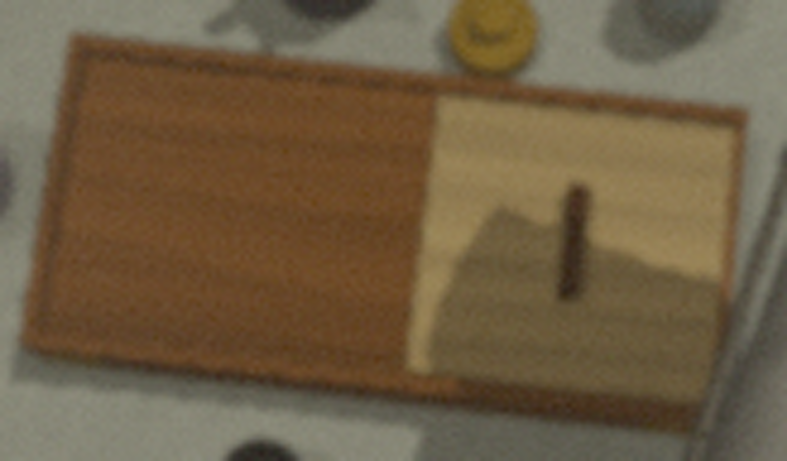

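The cover's front edge (735,260) is at the box's end wall and past every lid by about 10 mm. It stopped hard at 60 N against about 3 N of sliding friction, so this is its stop. The short travel fits a cover that began slightly forward (the rear gap in the first crop). Before handing in, I'll measure the cover edge in box coordinates, since the tolerance is 5 mm, and check the brush and the bystanders.

```bash
python3 - <<'E'
from h import *
f0=dict(np.load("top.npz")); f1=grab_frame("top"); P0=pts(f0);P1=pts(f1)
# box corners (rail tops, z=.071) read from crop at 4.8x: order (-x,+y),(+x,+y),(+x,-y),(-x,-y)
px=np.float32([[24,350],[73,36],[747,110],[717,430]])/4.8+[232,172]
H=cv2.getPerspectiveTransform(np.float32(px),np.float32([[-86,196],[86,196],[86,-174],[-86,-174]]))
tr=lambda l:cv2.perspectiveTransform(np.float32([np.float32(l)/4.8+[232,172]]),H)[0].round(1).tolist()
print("before rear/front/grip",tr([[102,58],[62,331],[396,90],[364,362],[227,204]]))
print("after rear/front/grip",tr([[437,95],[408,372],[735,128],[573,243]]))
for n,(u,v,r) in dict(bottle=(374,168,16),pot=(299,163,18),pig=(286,272,10),cup=(218,207,18),wt=(334,178,11)).items():
    a=f0["frame"][v-r:v+r,u-r:u+r]; b=f1["frame"][v-r-12:v+r+12,u-r-12:u+r+12]
    m=cv2.minMaxLoc(cv2.matchTemplate(b,a,cv2.TM_CCOEFF_NORMED)); print(n,round(m[1],2),np.array(m[3])-12)
w=grab_frame("wrist"); Q=pts(w); m=(Q[...,2]>.01)&(Q[...,2]<.022)&(w["frame"].sum(2)<250)
q=Q[m]; print("dark tray pts",len(q),np.nanmedian(q,0) if len(q) else "")
E
```

```text
before rear/front/grip [[75.5999984741211, 178.3000030517578], [-73.69999694824219, 177.39999389648438], [75.80000305175781, 16.299999237060547], [-71.80000305175781, 15.100000381469727], [3.700000047683716, 99.19999694824219]]
after rear/front/grip [[75.5, -6.199999809265137], [-74.4000015258789, -8.699999809265137], [75.4000015258789, -168.5], [3.5999999046325684, -88.19999694824219]]
bottle 0.99 [0 0]
pot 0.99 [0 0]
pig 0.99 [0 0]
cup 0.99 [0 0]
wt 0.96 [0 0]
dark tray pts 7868 [ 0.475539   -0.34418076  0.01627309]
```

The cover began about 9 mm forward (rear edge at 178 against the wall at 187) and is now centred at −88, at its stop. No bystander has moved and the brush is flat in the tray. Handing in.

```bash
python3 -c "
from h import *
print(sign_off())"
```

```text
the job is handed in; nothing more can be done
None
```

The job is handed in, with no verdict returned: the brush lies flat in the tray, all four lids were pressed home before the cover was slid to its stop, and none of the five things standing round the box moved.

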